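Unlatch the tin store and hold its gate wide open

TASK

Open the wire paint-tin store for me: squeeze the guard catch (the left pair of tabs) fully together, then squeeze the bolt catch (the right pair) fully together, and swing the gate out by its post, past the detent, until it stands wide open, about square to the front of the store. The gate springs back if let go, so finish while still gripping the post and holding the gate still, wide open; leave the tins, jar, bottle and cup where they stand.

Things in the scene. Friction and masses are not known exactly. Their poses are not given: they have to be found in the camera images.
- store: steel wire store for paint tins, fixed to the table, 150 mm deep (x), 240 wide (y), 100 high. Origin: centre of its underside. Its -x side is the front, facing the robot; +y is left. A dark plate over its front half (top at 100 mm) carries two squeeze catches: pairs of upright tabs, 22 mm wide, 6 thick, tops at 158 mm. Other things on the plate stay under 119 mm: keep fingertips above 122 mm
- guard_squeeze (a point): guard catch, the left (+y) tabs, squeezed along the store's x. Point 143 mm above the table, midway between the tabs' outer faces when fully squeezed (26 mm over both then, 41 as found). Rear (+x) tab fixed, outer face 14 mm behind the point; front tab slides to +x, its outer face from 27 to 12 mm in front of the point
- bolt_squeeze (a point): bolt catch, the right (-y) tabs, squeezed along the store's y. Point 143 mm above the table, midway between the tabs' outer faces when fully squeezed (26 mm over both then, 41 as found). Left (+y) tab fixed, outer face 13 mm left of the point; right tab slides to +y, its outer face from 28 to 13 mm right of the point
- guard_catch (a joint): guard catch travel, m: 0 to 0.002 as found, 0.015 fully squeezed. Slides with about 3 N of friction, no spring: it stays where it is pushed. Until it is squeezed home its tongue blocks the bolt catch
- bolt_catch (a joint): bolt catch travel, m: 0 as found (bolt in the gate's staple, gate locked), 0.015 fully squeezed; the gate is free from about 0.012. About 3 N of friction, no spring: it stays where it is pushed
- gate (a joint): wire gate on the store's front, 230 mm wide, 98 high; rad, 0 closed, grows as it swings out to the robot, clockwise from above; stop at 1.75. A spring closes it (0.2 N m per rad). A detent resists with a hump from about 0.35 to 1.05, peak at 0.70, adding up to about 6 N at the post. Let go beyond it, the gate falls back to about 1.0
- gate_hinge (a point): point on the gate's upright hinge axis, 140 mm above the table, at the store's left front corner: 84 mm in front (-x) and 115 mm left (+y) of the store's origin, in its frame
- post_grip (a point): upright round steel grip post on the gate's top edge, 14 mm across, from 102 to 158 mm above the table, 120 mm from the hinge axis in the gate's plane. The point lies on its axis, 140 mm above the table; grip it there from above, with any finger direction. It moves with the gate
- tinlet_0: small paint tin inside the store, 34 mm wide, 36 mm tall; origin at the centre of its underside; to be left alone
- tinlet_1: small paint tin inside the store, 34 mm wide, 36 mm tall; origin at the centre of its underside; to be left alone
- tinlet_3: small paint tin inside the store, 34 mm wide, 36 mm tall; origin at the centre of its underside; to be left alone
- jar_1: cream-and-amber paint jar with a white screw cap, 37 mm wide, 73 mm tall, standing just right (-y) of the store; origin at the centre of its underside; to be left alone
- paint_small_3: small dropper paint bottle with a black pointed cap, 25 mm wide, 75 mm tall, standing just left (+y) of the store; origin at the centre of its underside; to be left alone
- mix_cup_0: clear mixing cup, 53 mm wide, 50 mm tall, at the left of the table; origin at the centre of its underside; to be left alone
- tinlet_4: small paint tin, 34 mm wide, 36 mm tall, at the left of the table; origin at the centre of its underside; to be left alone

How it is judged (in metres and radians):
On the way, in this order (a step that is already met when the one before it is completed fails the run):
1. the guard catch is squeezed home (value of joint guard_catch above 0.0125 m and value of joint bolt_catch below 0.008 m), for 0.1 s.
2. then the bolt catch is squeezed home (value of joint bolt_catch above 0.0125 m and value of joint gate below 0.2 rad), for 0.1 s.
3. then the gate is swung past its detent (value of joint gate above 1 rad), for 0.1 s.
At the end, for the whole second after the job is handed in: Through the last second the fingers hold the post (more than 1 N), the gate stands still (under 0.1 rad/s) and more than 1.30 rad (75 degrees) open, and both catches are still squeezed (more than 11.5 mm of their 15 mm) (value of joint gate above 1.3 rad and value of joint each of guard_catch, bolt_catch above 0.0115 m and velocity of joint gate between -0.1 and 0.1 rad/s and contact force between the fingers and post above 1 N); the arm keeps its last pose, push and grip.
It fails at once if a tin, the jar, the bottle or the cup is shoved more than 30 mm or tipped over (distance of any of tinlet_0, tinlet_1, tinlet_3, jar_1, paint_small_3, mix_cup_0, tinlet_4 from where it was at the start of the episode above 0.03 m or angle between any of tinlet_0, tinlet_1, tinlet_3, jar_1, paint_small_3, mix_cup_0, tinlet_4's own z axis and vertical above 0.5 rad).
It also fails if it takes over 56 s, if anything falls off the work surface, if the arm or the gripper's body presses on something with over 40 N, if the wrist force passes 120 N, or if a joint passes its speed limit or range.

ROBOT

A 6-joint arm with a two-finger parallel gripper is mounted at the origin on a cart in front of the work surface, level with it; the furniture and walls round the work are solid. World frame = base frame: x ahead of the robot, y to its left, z up, the work surface at z = 0. Lengths are in mm, angles in rad, forces in N, time in s.
With the tool pointing down it reaches from about 350 to 975 mm from the base axis. Payload 7.1 kg.
Tool frame: the origin (TCP) lies midway between the tips of the shut fingers; the grasp point (between the pads) lies pinch_z behind it (pinch_z is the distance from the TCP to the grasp point, in mm); z points along the fingers, y is the line along which they close (so a half turn about z gives the same grasp; the last joint's range is limited). The gripper opens to 88 mm and grips with 3 to 60 N. Pads are 20 mm wide; open, the fingers measure 115 mm over their backs; the gripper's body (75 mm by 178 mm) begins 61 mm behind the grasp point.
Start: joints at [1.295, 0.423, 1.63, -0, 1.089, -0.019], TCP at [158.71, 604.496, 222.675] pointing down, gripper open.
Joint ranges: [-3, 3], [-0.9, 2.11], [0.09, 2.58], [-1.31, 4.45], [0.11, 2.69], [-2.54, 2.54]. Speed limits (rad/s): [2.39, 2.39, 3.01, 3.14, 3.14, 3.14].

INTERFACE

Orientations are given as a rotation vector (axis times angle).
In Python, from workcell import get_obs, get_image, close_job, pinch_z gives the robot as it stands.
- The arm moves only by the tool jog_arm, never from a script. Its argument "commands" is a list of rows, each a list of 3 entries, a list of its own where there are three numbers: the gripper command: -1 is shut, 1 is fully open, values between are in proportion, then the shift along the tool's x, y, z as a fraction of full scale, then the turn, a rotation vector about the tool's x, y, z as a fraction of full scale. In form: [[gripper, [tx, ty, tz], [rx, ry, rz]], ...]. A call has 1 to 10 rows; each row shifts and turns the commanded pose from where the row before left it, along the tool's axes as they then stand; what a row does not reach is not made up. Full scale, the value 1, is 0.1 m for a shift and 45 degrees for a turn. A row lasts 1/10 s, in which the tool goes at most 50 mm and 8.59 degrees, less where a joint would pass 70% of its speed; a pose out of reach is approached as far as the arm can. A call with a number of a shift or a turn outside -1 to 1 is refused whole. A call with a gripper value outside its range is refused whole. The fingers move at their own pace and stop on an object; the grip force is fixed at half the most. Time passes only in rows, so rows that do not move let the fingers close. It gives the time, the measured TCP pose, the force, the opening and the grip force at its end, in the units of the state.
- get_obs(): the state, without advancing time (a new reading comes with each control period).
- get_image(name): name is "scene" or "top" or "wrist"; returns a dict with "image" (420x560x3 uint8, blue, green, red), "z_map" (420x560 float32, mm along the optical axis (not along the pixel's ray), 0 where there is no reading), "intrinsics" (3x3 intrinsics, pixels), "k1" (the pictures are not rectified: a ray, as slopes to the right and down, at radius r is drawn at 1 + k1 r^2 times it, then the intrinsics apply), "eye" and "orientation" of the camera in the world; the wrist camera has in their place "mount" (4x4, takes a point from camera to tool coordinates, whose origin is the TCP and whose axes are the flange's). Camera axes: x right, y down, z forward; pixel columns grow to the right and rows downward; lengths in mm; the calibration is good to about 2 mm. A picture is of the moment at which its call begins: read the wrist's pose just before it.
- close_job(): hands the job in; it is judged then, once.
The state is a dict: "t": time; "qpos": joint angles; "qvel": joint speeds; "joint_torque": joint torques, N m; "ee_pos": TCP position; "orientation": TCP orientation; "ft_force": force on the tool from outside, world axes, zero at the start; "moment": the same for the moment, N m; "width": finger opening in mm; "grasp_force": force on a finger pad.
Only numpy, scipy, OpenCV 4.12 (cv2) and the standard library are available. Lean on these libraries where they do the work, as an engineer would, in place of code of your own. Each camera call takes 0.05 s, during which the arm holds its last target. There are 200 camera calls.

## Working session

There is one attempt and no reset: what is moved stays moved. The work goes in short steps, Python scripts to look and compute and a tool call to move; the robot and the scene stay as the last step left them, time stands still between calls to the robot, and variables do not carry over. Pictures are saved under pics/ and viewed, at most 10 in all, crops included, and the job is handed in when it is done.

Besides the shell and the picture viewer there is one more tool, called after ">>>" as name(argument=value, ...), one argument or row to a line, values as JSON. jog_arm: Moves the arm, as the interface text tells. Its arguments: {"type":"object","properties":{"commands":{"type":"array","items":{"type":"array"}}},"required":["commands"]}

```bash
mkdir -p pics; ls; cat > h.py <<'E'
import numpy as np,cv2
from scipy.spatial.transform import Rotation as R
from workcell import get_obs,get_image,close_job,pinch_z
def cloud(d):
    K=np.array(d['intrinsics']);z=d['z_map'];v,u=np.mgrid[:z.shape[0],:z.shape[1]]
    k=d['k1'];p=np.stack([(u-K[0,2])/K[0,0],(v-K[1,2])/K[1,1]],-1)
    q=p.copy()
    for _ in range(8): q=p/(1+k*(q**2).sum(-1,keepdims=True))
    c=np.dstack([q,np.ones(z.shape)])*z[...,None]
    if 'mount' in d:
        o=get_obs();M=np.array(d['mount']);c=c@M[:3,:3].T+M[:3,3]
        return c@rot(o['orientation']).T+np.array(o['ee_pos'])
    return c@rot(d['orientation']).T+np.array(d['eye'])
def rot(o):
    o=np.array(o,float)
    return o if o.shape==(3,3) else (R.from_rotvec(o) if o.size==3 else R.from_quat(o)).as_matrix()
E
python3 - <<'E'
from h import *
o=get_obs();print(o,pinch_z)
for n in('top','scene'):
    d=get_image(n);cv2.imwrite(f'pics/{n}0.png',d['image']);print(n,d['eye'],d['orientation'],d['k1'],d['intrinsics'])
    c=cloud(d);np.save(n,c)
    m=d['z_map']>0
E
```

```text
pics
{'t': 0.0, 'qpos': array([ 1.29498784e+00,  4.23846639e-01,  1.63071477e+00, -1.00881647e-05,
        1.08857573e+00, -1.89984900e-02]), 'qvel': array([ 0.0010446 , -0.00106022, -0.00151543, -0.00085059,  0.00095781,
        0.00125143]), 'joint_torque': array([ 3.39542974e-03, -5.44635093e+01, -2.73667145e+01,  6.45583682e-02,
        2.29651260e-02, -8.86097519e-05]), 'ee_pos': array([158.57007478, 603.9630183 , 221.88834037]), 'orientation': array([-4.02253266e-01, -3.11551300e+00,  2.40166159e-03]), 'ft_force': array([-0.13996956, -0.55167513,  0.21024403]), 'moment': array([ 0.02697175, -0.00548217,  0.02433256]), 'grasp_force': 0.0, 'width': 87.86312871538065} 18.700000000000003
top [ 462.76175927   -2.22856979 1095.34665316] [-2.17823594  2.17290846 -0.13253598] -0.07481416721771258 [[410.82366279   0.         280.93551099]
 [  0.         410.82366279 216.76382631]
 [  0.           0.           1.        ]]
scene [228.77777085 556.12174426 747.00085677] [-0.69011381  2.63873959 -1.09292706] -0.0378340275085769 [[383.08175313   0.         283.1829854 ]
 [  0.         383.08175313 209.98374795]
 [  0.           0.           1.        ]]
```

View pics/top0.png

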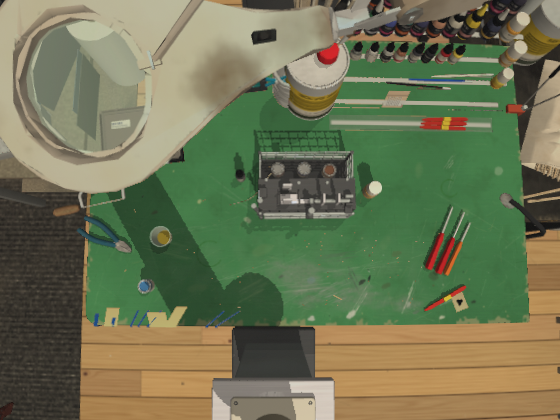

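View pics/scene0.png

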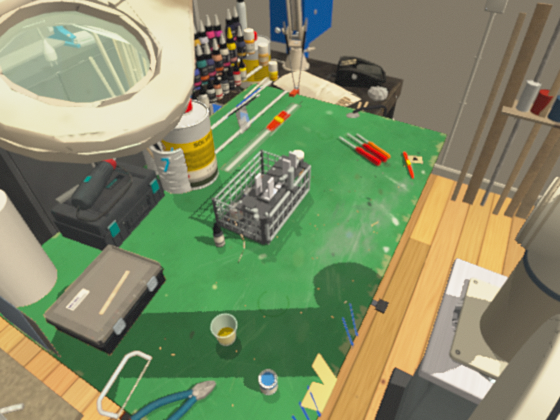

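```bash
python3 - <<'E'
from h import *
for n in('top','scene'):
    c=np.load(n+'.npy');p=c.reshape(-1,3)
    m=(p[:,2]>135)&(p[:,2]<170)&(p[:,0]>250);q=p[m]
    # cluster
    idx=np.where(m)[0];mask=m.reshape(420,560).astype(np.uint8)
    k,l,s,ce=cv2.connectedComponentsWithStats(mask)
    for i in range(1,k):
        if s[i,4]>3:
            a=c[l==i];print(n,s[i],a.mean(0).round(1),a.min(0).round(0),a.max(0).round(0))
E
```

```text
top [294   3   1   5   5] [1087.7  -49.5  161.3] [1086.  -50.  156.] [1089.  -49.  168.]
top [540   7   4   1   4] [1128.9 -713.2  136. ] [1128. -717.  135.] [1130. -709.  138.]
top [543  10   2   2   4] [1119.3 -718.1  135.4] [1118. -720.  135.] [1121. -717.  136.]
top [349  53  42  10 136] [ 950.  -234.2  160. ] [ 941. -285.  148.] [ 967. -183.  170.]
top [392  53  25  10 102] [ 950.4 -317.4  160.6] [ 941. -350.  148.] [ 967. -289.  170.]
top [419  54  95  31 610] [ 942.2 -513.   156.8] [ 903. -595.  135.] [ 975. -360.  170.]
top [266  68  77  34 430] [871.1 -69.  151.1] [ 847. -165.  135.] [918.  19. 170.]
top [546  74   9   8  27] [ 919.8 -698.8  155.7] [ 917. -704.  135.] [ 924. -696.  168.]
top [554  94   6   4  11] [ 875.9 -721.1  144. ] [ 873. -724.  137.] [ 879. -717.  153.]
top [282 183  10   4  38] [637. -31. 155.] [635. -41. 144.] [641. -21. 164.]
top [321 193   4  11  33] [ 606.  -115.5  153.7] [ 596. -118.  136.] [ 617. -113.  160.]
top [336 193   4  11  36] [ 606.7 -150.2  152.7] [ 597. -153.  137.] [ 617. -148.  163.]
top [282 198  10   4  37] [602.1 -31.3 154. ] [600
[... 929 characters left out ...]
3.  135.] [977.   6. 170.]
scene [289 152   8  10  60] [ 605.7 -148.6  147.2] [ 595. -152.  136.] [ 617. -146.  158.]
scene [ 71 159  43  44 699] [992.7 174.4 144.2] [958.  77. 135.] [1042.  240.  155.]
scene [161 158   5   4  16] [902.1  16.6 139.5] [899.   7. 136.] [907.  23. 144.]
scene [283 159  11  20 116] [ 591.6 -100.2  147.9] [ 570. -119.  135.] [615. -79. 158.]
scene [255 174   7  11  52] [636.1 -28.6 147.3] [633. -43. 135.] [641. -19. 160.]
scene [268 177   6  12  56] [601.3 -30.8 148.7] [599. -44. 136.] [606. -20. 158.]
scene [  0 221  32  47 573] [955.3 399.4 151.9] [945. 348. 135.] [997. 444. 170.]
scene [  0 295  22  19  69] [848.1 488.2 145.5] [821. 486. 135.] [886. 490. 153.]
```

The top view shows the store at columns 258–355, rows 150–218. The guard tabs are at (287,185) and (287,200), the bolt tabs at (323,198) and (338,198), and the post at (310,210). The scene view agrees, with a magnifier lamp at the upper left. Next I'll check the lamp's clearance and work out the moves.

```bash
cat >> h.py <<'E'
def go(p,yaw,step=35,o=None):
    """p: TCP target, yaw of tool y axis (mod pi), tool down; prints tool-frame shift, turn"""
    o=o or get_obs();T=rot(o['orientation']);
    c,s=np.cos(yaw),np.sin(yaw);y=np.array([c,s,0])
    if y@T[:,1]<0:y=-y
    z=np.array([0,0,-1.]);G=np.column_stack([np.cross(y,z),y,z])
    d=T.T@(np.array(p)-o['ee_pos']);r=R.from_matrix(T.T@G).as_rotvec()
    print('shift/100',(d/100).round(4),'turn/45deg',(r/np.radians(45)).round(4),'q',np.round(o['qpos'],2))
E
python3 - <<'E'
from h import *
for n in('top','scene'):
    p=np.load(n+'.npy').reshape(-1,3)
    for z0 in(200,300,400,550):
        m=(p[:,2]>z0)&(p[:,2]<1000)&(p[:,0]>0);q=p[m]
        m2=q[(q[:,1]<450)]
        r=np.hypot(q[:,0],q[:,1])
        print(n,z0,m.sum(),q.min(0).round(),q.max(0).round(),'minr',r.min().round(), q[r.argmin()].round(), 'y<450 minx',m2[:,0].min() if len(m2) else None)
go([600,-80,330],0.01)
E
```

```text
top 200 54566 [ 135. -692.  200.] [1058.  558.  685.] minr 542.0 [156. 519. 305.] y<450 minx 559.7861677213078
top 300 47626 [ 152. -592.  300.] [1032.  523.  685.] minr 542.0 [156. 519. 305.] y<450 minx 559.7861677213078
top 400 47532 [ 560. -289.  486.] [832. 397. 685.] minr 607.0 [573. 198. 507.] y<450 minx 559.7861677213078
top 550 31888 [ 646. -289.  550.] [832. 388. 685.] minr 654.0 [646. 102. 551.] y<450 minx 645.9593179881966
scene 200 45385 [    0. -1563.   200.] [1094.  556.  747.] minr 66.0 [ 46.  48. 240.] y<450 minx 0.04212597378446503
scene 300 38123 [  46. -599.  300.] [1062.  556.  747.] minr 69.0 [ 46.  52. 302.] y<450 minx 46.043848230758584
scene 400 35608 [173.  35. 458.] [796. 556. 747.] minr 469.0 [173. 435. 597.] y<450 minx 173.48933145659362
scene 550 15711 [173.  35. 550.] [796. 556. 747.] minr 469.0 [173. 435. 597.] y<450 minx 173.48933145659362
shift/100 [-6.0066 -5.4962 -1.0727] turn/45deg [-1.6000e-03  1.2000e-03  1.6603e+00] q [ 1.29  0.42  1.63  0.    1.09 -0.02]
```

```bash
python3 - <<'E'
from h import *
for n in('top','scene'):
    p=np.load(n+'.npy').reshape(-1,3)
    for y0 in range(-300,400,50):
        q=p[(p[:,2]>400)&(p[:,1]>y0)&(p[:,1]<y0+50)&(p[:,0]>500)&(p[:,0]<900)]
        if len(q):print(n,y0,q[:,0].min().round(),q[:,2].min().round(), q[q[:,2].argmin()].round())
go([490,-80,215],0.01)
E
```

```text
top -300 789.0 601.0 [ 791. -252.  601.]
top -250 773.0 598.0 [ 781. -220.  598.]
top -200 757.0 604.0 [ 774. -199.  604.]
top -150 758.0 553.0 [ 822. -103.  553.]
top -100 735.0 556.0 [823. -98. 556.]
top -50 709.0 568.0 [730. -25. 568.]
top 0 683.0 545.0 [689.  49. 545.]
top 50 644.0 527.0 [651. 100. 527.]
top 100 606.0 503.0 [613. 149. 503.]
top 150 573.0 495.0 [583. 187. 495.]
top 200 561.0 491.0 [623. 241. 491.]
top 250 560.0 486.0 [626. 293. 486.]
top 300 566.0 492.0 [623. 301. 492.]
top 350 586.0 504.0 [586. 351. 504.]
scene 0 697.0 549.0 [697.  38. 549.]
scene 50 647.0 543.0 [648.  99. 543.]
scene 100 609.0 523.0 [609. 150. 523.]
scene 150 575.0 489.0 [582. 198. 489.]
scene 200 562.0 460.0 [582. 247. 460.]
scene 250 561.0 458.0 [583. 281. 458.]
scene 300 565.0 460.0 [586. 305. 460.]
scene 350 586.0 468.0 [609. 353. 468.]
shift/100 [-4.9427 -5.774   0.0777] turn/45deg [-1.6000e-03  1.2000e-03  1.6603e+00] q [ 1.29  0.42  1.63  0.    1.09 -0.02]
```

>>> jog_arm(
  commands=[
    [1, [-0.12, -0.15, 0], [0, 0, 0]],
    [1, [-0.25, -0.3, 0], [0, 0, 0]],
    [1, [-0.25, -0.3, 0], [0, 0, 0]],
    [1, [-0.25, -0.3, 0], [0, 0, 0]],
    [1, [-0.25, -0.3, 0], [0, 0, 0]],
    [1, [-0.25, -0.3, 0], [0, 0, 0]],
    [1, [-0.25, -0.3, 0], [0, 0, 0]],
    [1, [-0.25, -0.3, 0], [0, 0, 0]],
    [1, [-0.25, -0.3, 0], [0, 0, 0]],
    [1, [-0.25, -0.3, 0], [0, 0, 0]],
  ],
)

```text
t: 1.1
ee_pos: [315.8, 267.1, 222.6]
orientation: [-0.402, -3.116, 0.0]
ft_force: [0.8, 0.3, -0.4]
width: 87.9
grasp_force: 0.0
```

>>> jog_arm(
  commands=[
    [1, [-0.25, -0.3, 0], [0, 0, 0]],
    [1, [-0.25, -0.3, 0], [0, 0, 0]],
    [1, [-0.25, -0.3, 0], [0, 0, 0]],
    [1, [-0.25, -0.3, 0], [0, 0, 0]],
    [1, [-0.25, -0.3, 0], [0, 0, 0]],
    [1, [-0.25, -0.3, 0], [0, 0, 0]],
    [1, [-0.25, -0.25, 0], [0, 0, 0]],
    [1, [-0.25, -0.25, 0], [0, 0, 0]],
    [1, [-0.25, -0.2, 0], [0, 0, 0]],
    [1, [-0.12, -0.1, 0], [0, 0, 0]],
  ],
)

```text
t: 2.1
ee_pos: [479.9, -44.9, 222.6]
orientation: [0.405, 3.115, -0.0]
ft_force: [-0.7, 0.0, 0.7]
width: 87.5
grasp_force: 0.0
```

>>> jog_arm(
  commands=[
    [1, [0, 0, 0], [0, 0, 0.16]],
    [1, [0, 0, 0], [0, 0, 0.18]],
    [1, [0, 0, 0], [0, 0, 0.18]],
    [1, [0, 0, 0], [0, 0, 0.18]],
    [1, [0, 0, 0], [0, 0, 0.18]],
    [1, [0, 0, 0], [0, 0, 0.18]],
    [1, [0, 0, 0], [0, 0, 0.18]],
    [1, [0, 0, 0], [0, 0, 0.18]],
    [1, [0, 0, 0], [0, 0, 0.18]],
    [1, [0, 0, 0], [0, 0, 0.06]],
  ],
)

```text
t: 3.1
ee_pos: [478.2, -42.3, 222.5]
orientation: [-2.214, -2.228, 0.001]
ft_force: [0.8, 0.1, -0.0]
width: 87.8
grasp_force: 0.0
```

```bash
python3 - <<'E'
from h import *
o=get_obs();print(o['t'],o['ee_pos'],o['ft_force'],o['width'])
d=get_image('wrist');cv2.imwrite('pics/w0.png',d['image']);print(d['mount'])
go([600,-70,250],0.01)
E
```

```text
3.1 [478.1918215  -42.34946608 222.46955203] [ 0.7900101   0.07852768 -0.00204172] 87.78463892817878
[[ 1.21413674e-03 -9.53262687e-01 -3.02140324e-01  8.23435566e+01]
 [ 9.99999179e-01  1.03377919e-03  7.56842440e-04  3.06199455e-03]
 [-4.09123279e-04 -3.02140995e-01  9.53263160e-01 -1.61937518e+02]
 [ 0.00000000e+00  0.00000000e+00  0.00000000e+00  1.00000000e+00]]
shift/100 [-0.2834  1.2162 -0.2768] turn/45deg [-0.0011 -0.0004 -0.0051] q [-0.11  0.21  1.94  0.    0.99 -0.12]
```

>>> jog_arm(
  commands=[
    [1, [-0.1, 0.3, -0.1], [0, 0, 0]],
    [1, [-0.1, 0.3, -0.1], [0, 0, 0]],
    [1, [-0.1, 0.3, -0.1], [0, 0, 0]],
    [1, [0, 0.3, 0], [0, 0, 0]],
    [1, [0, 0, 0], [0, 0, 0]],
    [1, [0, 0, 0], [0, 0, 0]],
  ],
)

```text
t: 3.75
ee_pos: [598.4, -71.2, 251.8]
orientation: [-2.207, -2.233, 0.002]
ft_force: [-0.6, 0.3, -0.5]
width: 88.1
grasp_force: 0.0
```

```bash
python3 - <<'E'
from h import *
o=get_obs();print(o['t'],o['ee_pos'],o['ft_force'],o['qvel'].round(4))
d=get_image('wrist');cv2.imwrite('pics/w1.png',d['image'])
c=cloud(d);np.save('w1',c)
m=((c[...,2]>140)&(c[...,2]<170)).astype(np.uint8)
k,l,s,ce=cv2.connectedComponentsWithStats(m)
for i in range(1,k):
    if s[i,4]>20:
        a=c[l==i];top=a[a[:,2]>np.percentile(a[:,2],95)-4];r=cv2.minAreaRect(top[:,:2].astype(np.float32))
        print(s[i],top.mean(0).round(1),np.percentile(top,2,0).round(1),np.percentile(top,98,0).round(1),r)
E
```

```text
3.75 [598.40417695 -71.21529617 251.84277085] [-0.58354855  0.28172011 -0.50935344] [-0.0042 -0.0183  0.0333 -0.0027  0.0006  0.0023]
[282 138   8  34 265] [602.2 -33.4 157.6] [599.7 -43.8 156.3] [604.8 -23.  159.1] ((602.2374877929688, -33.55744552612305), (4.9486517906188965, 21.281370162963867), 1.092311143875122)
[328 138  13  34 359] [636.9 -32.6 157.4] [634.2 -43.3 154.9] [640.  -22.5 159.2] ((637.0843505859375, -32.84482192993164), (6.119368076324463, 21.809175491333008), 0.5452379584312439)
[241 214  20  26 404] [576.9 -88.7 157.8] [570.3 -95.4 155.9] [583.  -82.3 159.1] ((576.886962890625, -88.9515609741211), (13.41025161743164, 14.40221881866455), 0.36273735761642456)
[275 254  28  15 406] [ 606.1 -117.5  157.1] [ 595.7 -120.2  154.5] [ 616.4 -115.3  158.5] ((606.103515625, -117.78312683105469), (20.811830520629883, 5.324611186981201), 1.5984957218170166)
[275 291  27  18 466] [ 606.5 -152.4  157.2] [ 596.3 -155.9  154.5] [ 616.8 -149.9  159.1] ((606.52197265625, -152.6286163330078), (6.936575412750244, 21.058311462402344), 88.46431732177734)
```

View pics/w1.png

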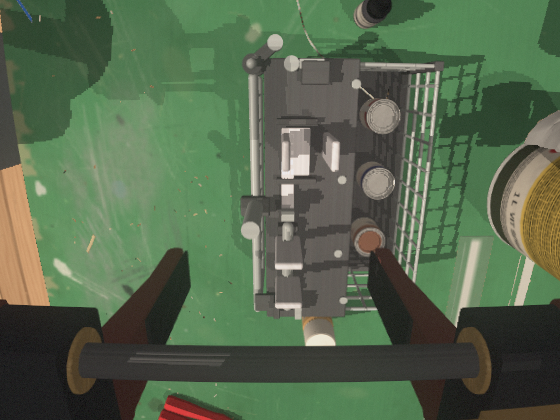

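The wrist view shows the guard tabs at (285,155) and (332,152), the post at (250,230), and the bolt tabs at (288,262) and (288,298). The store's yaw is about 0.01. Next I'll position over the guard catch.

>>> jog_arm(
  commands=[
    [1, [0.13, 0.09, 0.2], [0, 0, -0.005]],
    [1, [0.13, 0.09, 0.2], [0, 0, 0]],
    [1, [0.12, 0.09, 0.2], [0, 0, 0]],
    [1, [0, 0, 0.2], [0, 0, 0]],
    [1, [0, 0, 0.2], [0, 0, 0]],
    [1, [0, 0, 0.2], [0, 0, 0]],
    [1, [0, 0, 0.05], [0, 0, 0]],
    [1, [0, 0, 0], [0, 0, 0]],
    [1, [0, 0, 0], [0, 0, 0]],
  ],
)

```text
t: 4.7
ee_pos: [625.7, -33.4, 128.7]
orientation: [2.205, 2.237, 0.001]
ft_force: [-0.2, -0.6, 0.8]
width: 87.7
grasp_force: 0.0
```

```bash
python3 - <<'E'
from h import *
go([626,-32.5,126],0.012)
E
```

```text
shift/100 [0.0091 0.0029 0.0267] turn/45deg [0.0012 0.0001 0.003 ] q [-0.07  0.54  1.69 -0.    0.91 -0.09]
```

>>> jog_arm(
  commands=[
    [0, [0.01, 0.0, 0.025], [0, 0, 0.003]],
    [-0.2, [0, 0, 0], [0, 0, 0]],
    [-0.4, [0, 0, 0], [0, 0, 0]],
    [-0.4, [0, 0, 0], [0, 0, 0]],
    [-0.4, [0, 0, 0], [0, 0, 0]],
  ],
)

```text
t: 5.2
ee_pos: [625.6, -32.5, 125.3]
orientation: [2.208, 2.234, 0.0]
ft_force: [-3.9, 0.3, 1.9]
width: 51.3
grasp_force: 1.4
```

>>> jog_arm(
  commands=[
    [-0.5, [0, 0, 0], [0, 0, 0]],
    [-1, [0, 0, 0], [0, 0, 0]],
    [-1, [0, 0, 0], [0, 0, 0]],
    [-1, [0, 0, 0], [0, 0, 0]],
    [-1, [0, 0, 0], [0, 0, 0]],
    [-1, [0, 0, 0], [0, 0, 0]],
  ],
)

```text
t: 5.8
ee_pos: [627.9, -32.4, 125.2]
orientation: [2.206, 2.232, 0.005]
ft_force: [8.9, 0.3, -5.5]
width: 25.4
grasp_force: 30.0
```

>>> jog_arm(
  commands=[
    [1, [0, 0, 0], [0, 0, 0]],
    [1, [0, 0, 0], [0, 0, 0]],
    [1, [0, 0, 0], [0, 0, 0]],
    [1, [0, 0, -0.2], [0, 0, 0]],
    [1, [0, 0, -0.25], [0, 0, 0]],
    [1, [0, 0, -0.2], [0, 0, 0]],
    [1, [-0.2, 0, 0], [0, 0, 0]],
    [1, [-0.3, -0.1, 0], [0, 0, 0]],
    [1, [-0.3, -0.1, 0], [0, 0, 0]],
    [1, [-0.15, 0, 0], [0, 0, 0]],
  ],
)

```text
t: 6.8
ee_pos: [605.6, -129.5, 190.3]
orientation: [-2.21, -2.233, 0.001]
ft_force: [-0.5, 0.2, 0.9]
width: 87.7
grasp_force: 0.0
```

>>> jog_arm(
  commands=[
    [1, [0, 0, 0], [0, 0, -0.18]],
    [1, [0, 0, 0], [0, 0, -0.18]],
    [1, [0, 0, 0], [0, 0, -0.18]],
    [1, [0, 0, 0], [0, 0, -0.18]],
    [1, [0, 0, 0], [0, 0, -0.18]],
    [1, [0, 0, 0], [0, 0, -0.18]],
    [1, [0, 0, 0], [0, 0, -0.18]],
    [1, [0, 0, 0], [0, 0, -0.18]],
    [1, [0, 0, 0], [0, 0, -0.18]],
    [1, [0, 0, 0], [0, 0, -0.18]],
  ],
)

```text
t: 7.8
ee_pos: [607.1, -127.4, 190.2]
orientation: [0.219, 3.134, 0.0]
ft_force: [-0.5, 0.6, 0.3]
width: 87.9
grasp_force: 0.0
```

>>> jog_arm(
  commands=[
    [1, [0, 0, 0], [0, 0, -0.18]],
    [1, [0, 0, 0], [0, 0, -0.02]],
    [1, [0, 0, 0], [0, 0, 0]],
    [1, [0, 0, 0], [0, 0, 0]],
  ],
)

```text
t: 8.2
ee_pos: [606.8, -127.6, 190.2]
orientation: [0.014, -3.142, -0.0]
ft_force: [-0.4, 0.2, -0.1]
width: 87.8
grasp_force: 0.0
```

```bash
python3 - <<'E'
from h import *
o=get_obs();print(o['t'],o['ee_pos'],o['ft_force'],o['width'])
d=get_image('wrist');cv2.imwrite('pics/w2.png',d['image']);c=cloud(d)
m=((c[...,2]>140)&(c[...,2]<162)).astype(np.uint8)
k,l,s,ce=cv2.connectedComponentsWithStats(m)
for i in range(1,k):
    if s[i,4]>40:
        a=c[l==i];top=a[a[:,2]>np.percentile(a[:,2],95)-4]
        print(s[i],top.mean(0).round(1),np.percentile(top,2,0).round(1),np.percentile(top,98,0).round(1))
go([607.5,-127,126],np.pi/2+0.012)
E
```

```text
8.2 [ 606.76080593 -127.55613641  190.15471224] [-0.44462349  0.18285399 -0.14968725] 87.83410609791078
[335 174  31  32 707] [576.9 -89.1 157.9] [570.5 -95.5 156.1] [583.4 -82.5 159.3]
[230 214  14  45 519] [ 605.9 -153.3  157.4] [ 596.5 -156.4  155.2] [ 616.3 -150.6  159. ]
[291 214  11  46 473] [ 606.  -118.7  157.4] [ 595.9 -121.5  155.4] [ 616.5 -115.7  159. ]
[412 243  46  22 768] [616.6 -34.4 157.3] [614.2 -44.1 154.6] [619.9 -23.7 158.8]
[408 271  45  23 707] [636.2 -33.1 157.3] [633.9 -43.  154.7] [639.7 -23.5 159. ]
shift/100 [-0.0075  0.006   0.6416] turn/45deg [ 0.     0.    -0.003] q [-0.23  0.45  1.67  0.    1.02 -1.81]
```

View pics/w2.png

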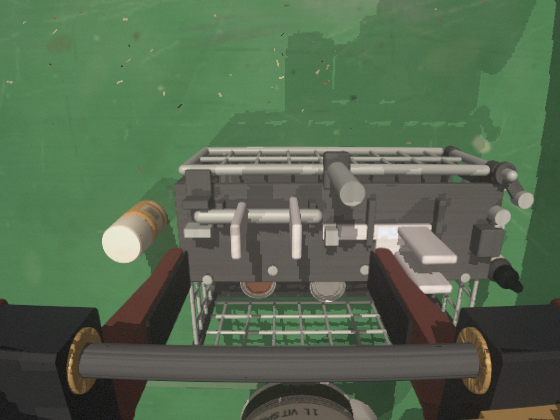

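The wrist view shows the guard tabs now together at (425,245) and (425,280), 20 mm apart centre to centre, so the guard is home. The bolt tabs are at (238,232) and (296,228). Next I'll lower and squeeze the bolt.

>>> jog_arm(
  commands=[
    [1, [0, 0, 0.2], [0, 0, 0]],
    [1, [0, 0, 0.2], [0, 0, 0]],
    [1, [0, 0, 0.2], [0, 0, 0]],
    [0.3, [0, 0, 0.04], [0, 0, 0]],
    [-0.2, [0, 0, 0], [0, 0, 0]],
    [-0.4, [0, 0, 0], [0, 0, 0]],
    [-0.4, [0, 0, 0], [0, 0, 0]],
    [-0.4, [0, 0, 0], [0, 0, 0]],
    [-0.4, [0, 0, 0], [0, 0, 0]],
  ],
)

```text
t: 9.15
ee_pos: [607.4, -128.3, 127.2]
orientation: [-0.019, 3.14, -0.002]
ft_force: [0.8, -2.5, 1.8]
width: 43.3
grasp_force: 1.3
```

>>> jog_arm(
  commands=[
    [-0.5, [0, 0, 0], [0, 0, 0]],
    [-1, [0, 0, 0], [0, 0, 0]],
    [-1, [0, 0, 0], [0, 0, 0]],
    [-1, [0, 0, 0], [0, 0, 0]],
    [-1, [0, 0, 0], [0, 0, 0]],
    [-1, [0, 0, 0], [0, 0, 0]],
  ],
)

```text
t: 9.75
ee_pos: [607.1, -127.1, 126.7]
orientation: [-0.019, 3.141, 0.001]
ft_force: [0.5, 1.9, 5.3]
width: 25.4
grasp_force: 30.0
```

>>> jog_arm(
  commands=[
    [1, [0, 0, 0], [0, 0, 0]],
    [1, [0, 0, 0], [0, 0, 0]],
    [1, [0, 0, 0], [0, 0, 0]],
    [1, [0, 0, -0.2], [0, 0, 0]],
    [1, [0, 0, -0.25], [0, 0, 0]],
    [1, [0, 0, -0.2], [0, 0, 0]],
    [1, [0.15, 0.2, 0], [0, 0, 0]],
    [1, [0.15, 0.2, 0], [0, 0, 0]],
    [1, [0, 0, 0], [0, 0, 0.18]],
    [1, [0, 0, 0], [0, 0, 0.18]],
  ],
)

```text
t: 10.75
ee_pos: [575.5, -87.4, 191.1]
orientation: [-0.432, -3.111, -0.0]
ft_force: [1.1, 0.4, -0.1]
width: 87.7
grasp_force: 0.0
```

>>> jog_arm(
  commands=[
    [1, [0, 0, 0], [0, 0, 0.18]],
    [1, [0, 0, 0], [0, 0, 0.18]],
    [1, [0, 0, 0], [0, 0, 0.18]],
    [1, [0, 0, 0], [0, 0, 0.18]],
    [1, [0, 0, 0], [0, 0, 0.18]],
    [1, [0, 0, 0], [0, 0, 0.18]],
    [1, [0, 0, 0], [0, 0, 0.18]],
    [1, [0, 0, 0], [0, 0, 0.18]],
    [1, [0, 0, 0], [0, 0, 0.18]],
    [1, [0, 0, 0], [0, 0, 0.02]],
  ],
)

```text
t: 11.75
ee_pos: [575.9, -88.0, 190.9]
orientation: [-2.21, -2.232, 0.001]
ft_force: [-0.6, 0.2, 0.1]
width: 87.9
grasp_force: 0.0
```

>>> jog_arm(
  commands=[
    [1, [0, 0, 0], [0, 0, 0]],
    [1, [0, 0, 0], [0, 0, 0]],
  ],
)

```text
t: 11.95
ee_pos: [576.1, -88.0, 191.1]
orientation: [-2.205, -2.237, 0.0]
ft_force: [-0.4, -0.2, 0.2]
width: 87.7
grasp_force: 0.0
```

```bash
python3 - <<'E'
from h import *
o=get_obs();print(o['t'],o['ee_pos'],o['ft_force'],o['width'])
d=get_image('wrist');c=cloud(d)
m=((c[...,2]>140)&(c[...,2]<162)).astype(np.uint8)
k,l,s,ce=cv2.connectedComponentsWithStats(m)
for i in range(1,k):
    if s[i,4]>40:
        a=c[l==i];top=a[a[:,2]>np.percentile(a[:,2],95)-4]
        print(s[i],top.mean(0).round(1),np.percentile(top,2,0).round(1),np.percentile(top,98,0).round(1))
go([578,-88.5,124],0.012)
E
```

```text
11.95 [576.08569441 -88.00605402 191.06340285] [-0.39272483 -0.18510854  0.19260059] 87.7457112257848
[347 122  17  44 648] [617.2 -32.9 157.5] [614.6 -43.5 155.3] [620.3 -22.7 159.1]
[380 123  22  43 751] [637.1 -32.9 157.4] [634.6 -43.  154.9] [640.3 -22.6 159. ]
[269 220  24  34 673] [577.4 -88.5 157.8] [571.2 -95.4 155.3] [583.5 -82.3 159.1]
[309 269  38  23 763] [ 606.9 -117.5  157.1] [ 596.3 -120.9  154.6] [ 616.8 -115.   158.7]
[308 297  36  23 737] [ 606.4 -137.4  157. ] [ 596.6 -140.8  154.5] [ 616.8 -135.3  159. ]
shift/100 [-0.005   0.0187  0.671 ] turn/45deg [-0.0002 -0.0001  0.0025] q [-0.17  0.4   1.75  0.    0.99 -0.19]
```

>>> jog_arm(
  commands=[
    [1, [-0.005, 0.018, 0.2], [0, 0, 0.002]],
    [1, [0, 0, 0.2], [0, 0, 0]],
    [1, [0, 0, 0.2], [0, 0, 0]],
    [0, [0, 0, 0.07], [0, 0, 0]],
    [-1, [0, 0, 0], [0, 0, 0]],
    [-1, [0, 0, 0], [0, 0, 0]],
    [-1, [0, 0, 0], [0, 0, 0]],
    [-1, [0, 0, 0], [0, 0, 0]],
    [-1, [0, 0, 0], [0, 0, 0]],
  ],
)

```text
t: 12.9
ee_pos: [578.4, -88.6, 124.9]
orientation: [2.209, 2.232, 0.001]
ft_force: [-0.6, -0.1, 1.0]
width: 43.4
grasp_force: 0.0
```

```bash
python3 - <<'E'
from h import *
o=get_obs();print(o['t'],o['ee_pos'],o['ft_force'],o['width'],o['grasp_force'],o['qpos'].round(2))
# arc rows: turning tool with gate by a=dg per row; chord in tool frame before turning
for dg in(.02,.04,.06,.08,.1):
    # tool y = outward normal-back(+x), tool x=+y (towards hinge); post moves -x & toward hinge
    print(dg,'tx',1.2*(1-np.cos(dg)),'ty',-1.2*np.sin(dg),'turn',dg/np.radians(45))
E
```

```text
12.9 [578.40493467 -88.57651295 124.87079832] [-0.55709851 -0.13921495  0.99844456] 43.3805160984379 0.0 [-0.17  0.49  1.79 -0.    0.86 -0.18]
0.02 tx 0.0002399920001066924 ty -0.023998400031999694 turn 0.025464790894703257
0.04 tx 0.0009598720068265009 ty -0.04798720102396099 turn 0.050929581789406514
0.06 tx 0.0021593520777549724 ty -0.07195680777533352 turn 0.07639437268410976
0.08 tx 0.0038379524368566727 ty -0.09589763276300724 turn 0.10185916357881303
0.1 tx 0.005995001666369015 ty -0.11980009997619379 turn 0.12732395447351627
```

>>> jog_arm(
  commands=[
    [-1, [0, 0, 0], [0, 0, 0]],
    [-1, [0, 0, 0], [0, 0, 0]],
    [-1, [0, 0, 0], [0, 0, 0]],
    [-1, [0, 0, 0], [0, 0, 0]],
    [-1, [0, 0, 0], [0, 0, 0]],
  ],
)

```text
t: 13.4
ee_pos: [577.2, -88.5, 124.1]
orientation: [-2.209, -2.232, 0.002]
ft_force: [-3.1, -0.1, 4.3]
width: 13.5
grasp_force: 30.0
```

Gripped: the width is 13.5 mm, which matches the post. Now swinging the gate slowly.

>>> jog_arm(
  commands=[
    [-1, [0.0, -0.048, 0], [0, 0, 0.051]],
    [-1, [0.001, -0.048, 0], [0, 0, 0.051]],
    [-1, [0.001, -0.048, 0], [0, 0, 0.051]],
    [-1, [0.001, -0.048, 0], [0, 0, 0.051]],
    [-1, [0, 0, 0], [0, 0, 0]],
  ],
)

```text
t: 13.9
ee_pos: [558.6, -87.3, 124.2]
orientation: [2.382, 2.048, -0.0]
ft_force: [-0.8, -0.9, -0.6]
width: 13.5
grasp_force: 30.0
```

```bash
cat >> h.py <<'E'
def gate():
    o=get_obs();h=np.array([577.3+0.012*-120*-1-1.44+0,-88.5+120]);v=o['ee_pos'][:2]-h
    T=rot(o['orientation']);f=T.T@o['ft_force']
    print(o['t'],'g',np.arctan2(-v[0],-v[1]).round(3),'r',np.hypot(*v).round(1),'yaw',np.arctan2(T[1,1],T[0,1]).round(3),'f tool',f.round(1),o['ee_pos'].round(1),o['width'],o['grasp_force'],o['moment'].round(2))
E
python3 -c "
from h import *
gate()"
```

```text
13.9 g 0.156 r 120.2 yaw -0.15 f tool [-1.1 -0.7  0.6] [558.6 -87.3 124.2] 13.505375164320846 30.00029057264328 [-0.25  0.2   0.12]
```

The gate is moving along its arc with little force. Carrying on.

>>> jog_arm(
  commands=[
    [-1, [0.003, -0.072, 0], [0, 0, 0.076]],
    [-1, [0.003, -0.072, 0], [0, 0, 0.076]],
    [-1, [0.003, -0.072, 0], [0, 0, 0.076]],
    [-1, [0.003, -0.072, 0], [0, 0, 0.076]],
    [-1, [0.003, -0.072, 0], [0, 0, 0.076]],
    [-1, [0.003, -0.072, 0], [0, 0, 0.076]],
    [-1, [0.003, -0.072, 0], [0, 0, 0.076]],
    [-1, [0.003, -0.072, 0], [0, 0, 0.076]],
    [-1, [0, 0, 0], [0, 0, 0]],
  ],
)

```text
t: 14.8
ee_pos: [505.6, -65.9, 124.1]
orientation: [2.798, 1.427, -0.002]
ft_force: [-2.9, -9.5, 3.1]
width: 13.7
grasp_force: 30.0
```

```bash
python3 -c "
from h import *
gate()"
```

```text
14.8 g 0.634 r 120.9 yaw -0.627 f tool [-9.4  3.3 -3.1] [505.6 -65.9 124.1] 13.724157490446876 30.001136362552643 [-1.51  0.6  -0.08]
```

>>> jog_arm(
  commands=[
    [-1, [-0.004, -0.072, 0], [0, 0, 0.076]],
    [-1, [0.001, -0.072, 0], [0, 0, 0.076]],
    [-1, [0.002, -0.072, 0], [0, 0, 0.076]],
    [-1, [0.002, -0.072, 0], [0, 0, 0.076]],
    [-1, [0.002, -0.072, 0], [0, 0, 0.076]],
    [-1, [0.002, -0.072, 0], [0, 0, 0.076]],
    [-1, [0.002, -0.072, 0], [0, 0, 0.076]],
    [-1, [0, 0, 0], [0, 0, 0]],
  ],
)

```text
t: 15.6
ee_pos: [471.5, -28.4, 124.1]
orientation: [3.033, 0.817, -0.002]
ft_force: [-4.5, -5.1, 0.8]
width: 13.5
grasp_force: 30.0
```

```bash
python3 -c "
from h import *
gate()"
```

```text
15.6 g 1.055 r 121.6 yaw -1.044 f tool [-6.4  2.2 -0.7] [471.5 -28.4 124.1] 13.512800776466797 30.00082701444626 [-0.71  0.75 -0.17]
```

>>> jog_arm(
  commands=[
    [-1, [-0.003, -0.072, 0], [0, 0, 0.076]],
    [-1, [0.001, -0.072, 0], [0, 0, 0.076]],
    [-1, [0.002, -0.072, 0], [0, 0, 0.076]],
    [-1, [0.002, -0.072, 0], [0, 0, 0.076]],
    [-1, [0.002, -0.072, 0], [0, 0, 0.076]],
    [-1, [0.002, -0.072, 0], [0, 0, 0.076]],
    [-1, [0.002, -0.072, 0], [0, 0, 0.076]],
    [-1, [0, 0, 0], [0, 0, 0]],
    [-1, [0, 0, 0], [0, 0, 0]],
  ],
)

```text
t: 16.5
ee_pos: [455.9, 18.5, 124.1]
orientation: [3.137, 0.174, -0.001]
ft_force: [-3.8, -3.4, 1.8]
width: 13.3
grasp_force: 30.0
```

```bash
python3 -c "
from h import *
gate()
d=get_image('top');cv2.imwrite('pics/t1.png',cv2.resize(d['image'][130:330,180:420],None,fx=3,fy=3))"
```

```text
16.5 g 1.464 r 122.1 yaw -1.46 f tool [-4.1  3.  -1.8] [455.9  18.5 124.1] 13.277469881054856 30.000253915786743 [-0.47  0.65 -0.13]
```

View pics/t1.png

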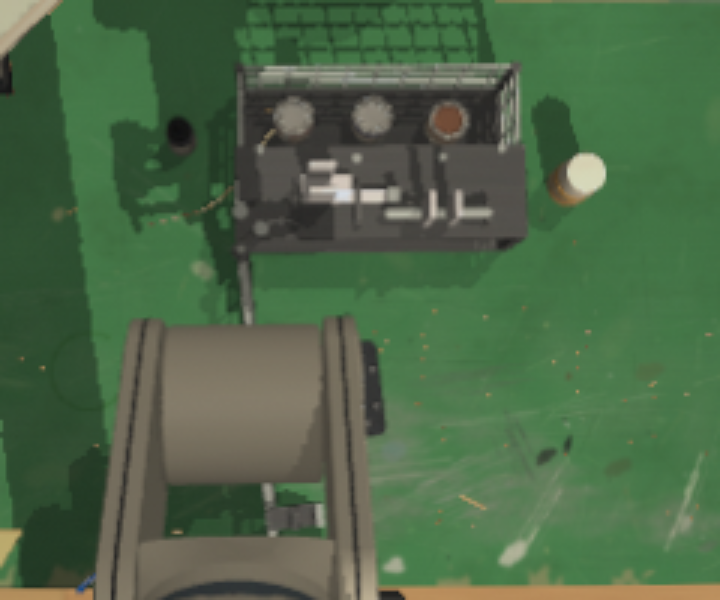

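The picture shows the gate standing out at nearly a right angle, from (243,250) to (270,530). Both catches are squeezed, the tins, jar and bottle in view haven't moved, and the post is held at 30 N.

```bash
python3 -c "
from h import *
print(get_obs()['qvel'].round(3));print(close_job())"
```

```text
[-0.003 -0.     0.001  0.002 -0.     0.01 ]
the job is handed in; nothing more can be done
None
```

Job handed in: the guard catch and then the bolt catch were squeezed home, and the gate is held still by its post at about 1.46 rad (84°) with a 30 N grip. The hand-in returned no verdict.

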